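# Hold a rebated offcut in the fence jig

### The job

Put the stepped pine offcut on the jig's white bed with its step towards the robot, its back flat against the blue fence and its right-hand end touching the red stop block; then hold it there with one firm diagonal push, into the fence and down onto the bed at once, about 10 N each way, and finish while still pressing: do not let go. Leave the other things on the bench where they are.

Things in the scene. Friction and masses are not known exactly. Their poses are not given: they have to be found in the camera images.
- offcut_centre (a point): Loose pale-pine offcut, 140 long (its y), 48 wide (x), 45 high (z), 0.1 to 0.25 kg, with a step along one long side: a ledge 18 above the underside over x = -24 to -2, then a tongue 26 wide and 45 high over x = -2 to +24. x points from the stepped side to the plain back, z up. The point is the centre of the 48 x 140 x 45 envelope. Starts flat on the bench on the left.
- offcut_ledge (a point): Centre of the offcut's ledge, on its upward surface (18 above the underside, 13 from the centre towards the stepped side); axes as the offcut's. The wall of the step stands 11 from it in +x and rises 27.
- offcut_end (a point): Centre of the offcut's -y end face (70 from its centre): the right-hand end when the stepped side faces the robot.
- bed: Fixed bed of the jig in smooth, slippery white laminate, 200 (x) x 300 (y) x 18 thick; origin at the centre of its underside on the bench, upper surface 18 above. Its x axis points roughly away from the robot.
- fence: Fixed blue fence standing across the bed, 20 (x) x 300 (y) x 55 high; origin at the centre of its underside, on the bed's upper surface; its working face looks to its -x (to the robot), 10 from the origin. x points away from the robot, y to the left along the fence.
- stop: Fixed red stop block in front of the fence, touching it, 60 (x) x 30 (y) x 40 high, square to the fence; origin at the centre of its underside, on the bed; its working face looks to its +y (left), 15 from the origin. Its place along the fence varies.
- spray_can: Bystander, leave alone: upright yellow spray can, 65 dia x 190 mm; origin at its underside.
- mug: Bystander, leave alone: blue ceramic mug, 84 dia x 95 mm; origin at its underside.
- glue: Bystander, leave alone: white glue bottle with green label, 60 dia x 150 mm; origin at its underside.
- tape: Bystander, leave alone: grey roll of tape lying flat, 90 dia x 25 mm; origin at its underside.
- hammer: Bystander, leave alone: hammer lying flat, length 300 mm; origin at its middle, underside.
- screwdriver: Bystander, leave alone: screwdriver with yellow handle lying flat, length 200 mm; origin at its middle, underside.
- scrap: Bystander, leave alone: brown scrap of wood, 50 x 90 x 22 mm; origin at its underside.
Mind the look-alikes: they are no part of the job. Leave any orange or turquoise look-alike of the part that bears offcut_centre alone.

How it is judged:
By the outcome, as a careful person would: the job done as asked, in the order asked, and still so for the second after the job is handed in, while the arm keeps its last pose, push and grip.
It also fails if it takes over 64 s, if anything falls off the work surface, if the arm or the gripper's body presses on something with over 40 N, if the wrist force passes 120 N, or if a joint passes its speed limit or range.

### The arm

A 6-joint arm with a two-finger parallel gripper is mounted at the origin on the work surface. World frame = base frame: x ahead of the robot, y to its left, z up, the work surface at z = 0. Lengths are in m, angles in rad, forces in N, time in s.
With the tool pointing down it reaches from about 0.3 to 0.775 m from the base axis. Payload 14.6 kg.
Tool frame: the origin (TCP) lies at the very end of the fingers, on their centre line; the grasp point (between the pads) lies 19 mm behind it; z points along the fingers, y is the direction in which the jaws open and shut (so a half turn about z gives the same grasp; the last joint's range is limited). The gripper opens to 94 mm and grips with 3 to 60 N. Pads are 16 mm wide; open, the fingers measure 119 mm over their backs; the gripper's body (75 mm by 177 mm) begins 78 mm behind the grasp point.
Start: joints at [-1.252, 0.3, 1.521, -0, 1.321, -0.067], TCP at [0.207, -0.51, 0.205] pointing down, gripper open.
Joint ranges: [-3.03, 3.03], [-0.79, 2.21], [0.23, 2.52], [-1.04, 4.18], [0, 3.07], [-2.55, 2.55]. Speed limits (rad/s): [2.22, 2.22, 2.57, 3.14, 3.14, 3.14].

### API

Orientations are given as [roll, pitch, yaw] about the fixed x, y, z axes, in that order (R = Rz(yaw) Ry(pitch) Rx(roll)).
In Python, from station import ctrl, eyes gives the robot as it stands.
- The arm moves only by the tool jog_arm, never from a script. Its argument "moves" is a list of rows, each a list of 3 entries, a list of its own where there are three numbers: the shift along the world's x, y, z in mm, then the turn, a rotation vector about the world's x, y, z in units of 5 degrees (1.0 is 5 degrees), then the finger opening in mm, from 0 to 94. In form: [[[tx, ty, tz], [wx, wy, wz], jaw], ...]. A call has 1 to 5 rows; each row is the pose to reach, as a shift and turn from the pose commanded when the call began; what a row does not reach only later rows make up. A row lasts 1/12 s, in which the tool goes at most 41.7 mm and 7.16 degrees, less where a joint would pass 70% of its speed; a pose out of reach is approached as far as the arm can. A call with a gripper value outside its range is refused whole. The fingers move at their own pace and stop on an object; "squeeze" is the grip in N (left out, the last holds). Time passes only in rows, so rows that repeat a pose let the fingers close. It gives the time, the measured TCP pose, the force and the opening at its end, in the units of the state.
- ctrl.get_obs(): the state, without advancing time (a new reading comes with each control period).
- eyes.camera(name): name is "side" or "top" or "wrist"; returns a dict with "frame" (400x640x3 uint8, red, green, blue), "vertical_fov" (degrees; the focal length in pixels is half the picture's height over the tangent of half this angle, whatever the lens; pixels are square), "cx", "cy" (the principal point, pixels), "eye" and "attitude" of the camera in the world; the wrist camera has in their place "hand_eye" (4x4, takes a point from camera to tool coordinates, whose origin is the TCP and whose axes are the flange's). Camera axes: x right, y down, z forward; pixel columns grow to the right and rows downward; lengths in m; the calibration is good to about 2 mm. A picture is of the moment at which its call begins: read the wrist's pose just before it. There is no depth.
- ctrl.hand_in(): hands the job in, once; it reports no verdict.
The state is a dict: "time_s": time; "qpos": joint angles; "joint_vel": joint speeds; "tau": joint torques, N m; "ee_pos": TCP position; "eef_rot": TCP orientation; "force": force on the tool from outside, world axes, zero at the start; "moment": the same for the moment, N m; "grip_width": finger opening in m.
Only numpy, scipy, OpenCV 4.12 (cv2) and the standard library are available. Lean on these libraries where they do the work, as an engineer would, in place of code of your own. Each camera call takes 0.05 s, during which the arm holds its last target.

## Working session

There is one attempt and no reset: what is moved stays moved. The work goes in short steps, Python scripts to look and compute and a tool call to move; the robot and the scene stay as the last step left them, time stands still between calls to the robot, and variables do not carry over. Pictures are saved under pics/ and viewed, and the job is handed in when it is done.

Besides the shell and the picture viewer there is one more tool, called after "Request:" in YAML: its name, and indented under it one key for each argument. jog_arm: Moves the arm, as the interface text tells. Its arguments: {"type":"object","properties":{"moves":{"type":"array","items":{"type":"array"}},"squeeze":{"type":"number"}},"required":["moves"]}

```bash
ls; mkdir -p pics
python3 - <<'E'
from station import ctrl, eyes
import cv2
print(ctrl.get_obs())
for n in ("side","top","wrist"):
    c=eyes.camera(n); cv2.imwrite(f"pics/{n}0.png",c["frame"][:,:,::-1]); print(n,{k:v for k,v in c.items() if k!="frame"})
E
```

```text
pics
{'time_s': 0.0, 'qpos': array([-1.25161947e+00,  3.00456945e-01,  1.52155940e+00, -1.24973982e-06,
        1.32072466e+00, -6.66140971e-02]), 'joint_vel': array([ 1.05392179e-03, -2.64701671e-04, -6.67571509e-05,  7.45350934e-04,
       -1.16411247e-04, -1.13150430e-03]), 'tau': array([-3.66439044e-04, -5.31805944e+01, -3.52734554e+01,  7.08100456e-02,
        2.43931543e-02, -7.52186452e-05]), 'ee_pos': array([ 0.20686851, -0.50933185,  0.20490327]), 'eef_rot': array([-3.14044677e+00, -7.52316559e-05,  3.85791225e-01]), 'force': array([ 0.10014616, -0.61687773, -0.10437853]), 'moment': array([0.01957818, 0.02932652, 0.00217198]), 'grip_width': 0.09397455020402182}
side {'vertical_fov': 42.29636987188432, 'cx': 322.44238914536777, 'cy': 199.48505906566163, 'eye': array([ 0.26395697, -1.04848509,  0.85540996]), 'attitude': array([-2.19357056,  0.01480299, -0.21472108])}
top {'vertical_fov': 50.2642398887966, 'cx': 318.773293513861, 'cy': 207.42181737832442, 'eye': array([0.27240244, 0.01900706, 1.44456082]), 'attitude': array([-2.97406992,  0.0140154 , -1.57629912])}
wrist {'vertical_fov': 70.56709781571388, 'cx': 320.801862720974, 'cy': 194.2934567161872, 'hand_eye': array([[ 2.71438265e-04, -9.58499445e-01, -2.85094266e-01,
         8.25093241e-02],
       [ 9.99999961e-01,  2.41893793e-04,  1.38842458e-04,
        -2.42812005e-04],
       [-6.41178860e-05, -2.85094292e-01,  9.58499473e-01,
        -1.78986361e-01],
       [ 0.00000000e+00,  0.00000000e+00,  0.00000000e+00,
         1.00000000e+00]])}
```

View pics/top0.png

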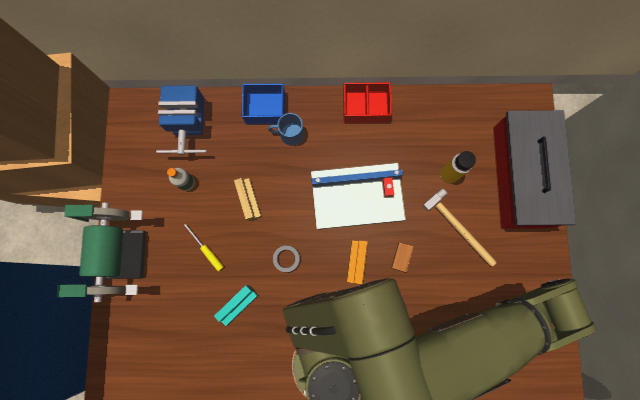

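View pics/side0.png

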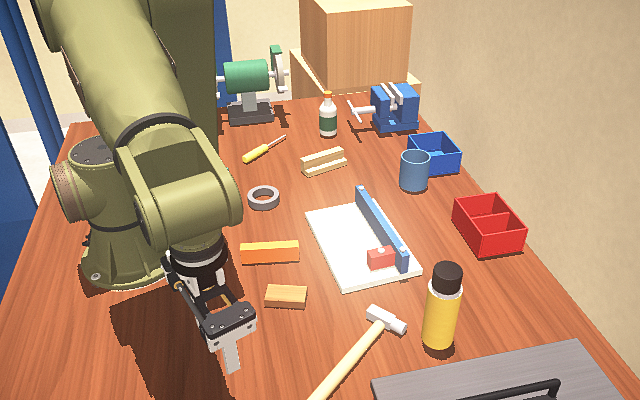

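Three stepped pieces are visible in the top view: pale pine at (247,198), orange at (357,262) and turquoise at (236,305). The pale one fits "pale-pine, on the left". I'll confirm it in a crop.

Run:
```python
import cv2,numpy as np
t=cv2.imread("pics/top0.png");s=cv2.imread("pics/side0.png")
a=cv2.resize(t[165:230,215:280],(390,390),interpolation=cv2.INTER_CUBIC)
b=cv2.resize(s[135:185,290:355],(390,300),interpolation=cv2.INTER_CUBIC)
o=np.zeros((390,790,3),np.uint8);o[:,:390]=a;o[:300,400:]=b
cv2.imwrite("pics/crop1.png",o)
c=cv2.resize(t[155:235,300:415],None,fx=6,fy=6,interpolation=cv2.INTER_CUBIC)
cv2.imwrite("pics/crop2.png",c)
```

```text
(no output)
```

View pics/crop1.png

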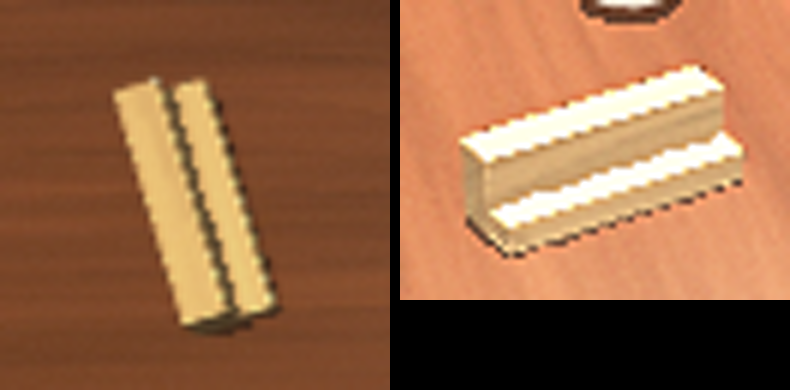

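View pics/crop2.png

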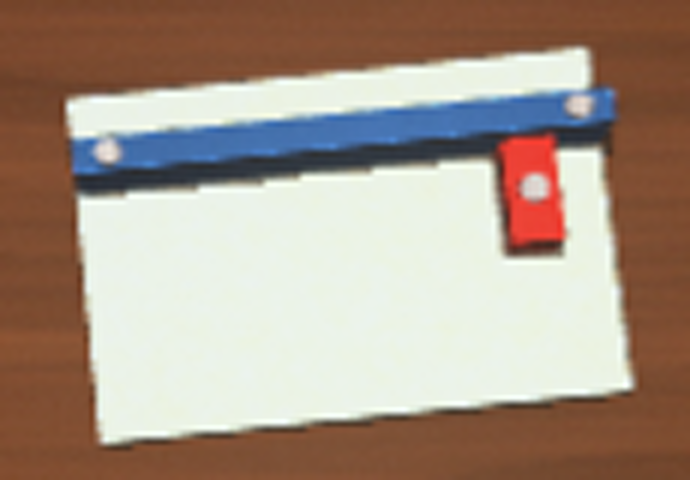

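The pale piece has the tongue on the image left (crop 113–232) and the ledge on the image right, so it is the pine offcut. Its back faces roughly +y. I'll fit poses from the clicked corners in the top view.

```bash
cat > h.py <<'E'
import numpy as np, cv2
from scipy.spatial.transform import Rotation as Rn
from scipy.optimize import least_squares
def cam(c,obs=None):
    f=200/np.tan(np.radians(c["vertical_fov"]/2))
    if "eye" in c: R=Rn.from_euler("xyz",c["attitude"]).as_matrix(); t=np.array(c["eye"])
    else:
        T=np.eye(4);T[:3,:3]=Rn.from_euler("xyz",obs["eef_rot"]).as_matrix();T[:3,3]=obs["ee_pos"]
        M=T@c["hand_eye"];R=M[:3,:3];t=M[:3,3]
    return f,c["cx"],c["cy"],R,t
def proj(C,P):
    f,cx,cy,R,t=C;q=(np.atleast_2d(P)-t)@R
    return np.c_[cx+f*q[:,0]/q[:,2],cy+f*q[:,1]/q[:,2]]
def back(C,px,z):
    f,cx,cy,R,t=C;px=np.atleast_2d(px)
    d=np.c_[(px[:,0]-cx)/f,(px[:,1]-cy)/f,np.ones(len(px))]@R.T
    return t+d*((z-t[2])/d[:,2])[:,None]
def fit(obs_list,x0,zoff=0.):
    """obs_list: (C, local pts Nx3, pixels Nx2); pose x,y,yaw"""
    def res(p):
        c,s=np.cos(p[2]),np.sin(p[2]);Rz=np.array([[c,-s,0],[s,c,0],[0,0,1]])
        return np.concatenate([(proj(C,L@Rz.T+[p[0],p[1],zoff])-X).ravel() for C,L,X in obs_list])
    r=least_squares(res,x0,loss="soft_l1");return r.x,res(r.x).reshape(-1,2)
OFF_TOP=np.array([[24,-70,45],[-2,-70,45],[-2,70,45],[24,70,45]])/1000 
OFF_LED=np.array([[-2,-70,18],[-24,-70,18],[-24,70,18],[-2,70,18]])/1000
BED=np.array([[100,150,18],[100,-150,18],[-100,-150,18],[-100,150,18]])/1000
E
python3 - <<'E'
from h import *
from station import eyes
c=eyes.camera("top");C=cam(c)
u=lambda a,o:np.array(a)/6+o-0.42
tp=u([(113,92),(157,78),(232,312),(180,326)],[215,165])
le=u([(208,80),(278,306)],[215,165])
p,r=fit([(C,OFF_TOP,tp),(C,OFF_LED[[1,2]],le)],[.6,.2,1.85]);print("offcut",p,np.degrees(p[2]));print(r.round(1))
b=u([(68,98),(588,48),(633,388),(100,442)],[300,155])
p,r=fit([(C,BED,b)],[.6,-.1,.1]);print("bed",p,np.degrees(p[2]));print(r.round(1))
fe=back(C,u([(72,142),(75,178),(612,122),(615,90)],[300,155]),.073);print(fe)
st=back(C,u([(497,142),(552,133),(563,240),(508,250)],[300,155]),.058);print(st)
for nm,px,z in [("can",(465,160),.19),("mug",(291,124),.095),("glue",(172,172),.15)]: print(nm,back(C,px,z))
E
```

```text
offcut [0.54608867 0.27981363 1.88187328] 107.82339634043484
[[ 0.3  0.1]
 [ 0.3  0.1]
 [-0.3 -0. ]
 [ 0.9  0.1]
 [-0.6 -0.4]
 [-0.5  0.1]]
bed [ 0.55594705 -0.0942469   0.09116125] 5.22315478984163
[[-0.1 -0.1]
 [-0.1 -0.2]
 [-0.   0.3]
 [ 0.2  0. ]]
[[ 0.60236219  0.0601717   0.073     ]
 [ 0.58206727  0.05857865  0.073     ]
 [ 0.61100445 -0.23663678  0.073     ]
 [ 0.6290865  -0.23896832  0.073     ]]
[[ 0.60387749 -0.17534516  0.058     ]
 [ 0.60873311 -0.20597372  0.058     ]
 [ 0.54813884 -0.20996939  0.058     ]
 [ 0.54277426 -0.17954127  0.058     ]]
can [[ 0.62676635 -0.40802763  0.19      ]]
mug [[0.78268661 0.12743963 0.095     ]]
glue [[0.60784886 0.49613829 0.15      ]]
```

Request:
jog_arm:
  moves:
    - [[13.5,32,2],[0,0,1.4],94]
    - [[27,64,4],[0,0,2.8],94]
    - [[40.5,96,6],[0,0,4.2],94]
    - [[54,128,8],[0,0,5.6],94]
    - [[67.5,160,10],[0,0,7],94]

```text
time_s: 0.62
ee_pos: [0.2746, -0.348, 0.2154]
eef_rot: [-3.141, -0.0, 1.002]
force: [0.5, 0.1, 0.5]
grip_width: 0.0939
```

Request:
jog_arm:
  moves:
    - [[13.5,32,0],[0,0,1.4],94]
    - [[27,64,0],[0,0,2.8],94]
    - [[40.5,96,0],[0,0,4.2],94]
    - [[54,128,0],[0,0,5.6],94]
    - [[67.5,160,0],[0,0,7],94]

```text
time_s: 1.03
ee_pos: [0.3422, -0.188, 0.2155]
eef_rot: [3.141, 0.0, 1.613]
force: [0.5, -0.5, -0.5]
grip_width: 0.094
```

Request:
jog_arm:
  moves:
    - [[13.5,32,0],[0,0,1.4],94]
    - [[27,64,0],[0,0,2.8],94]
    - [[40.5,96,0],[0,0,4.2],94]
    - [[54,128,0],[0,0,5.6],94]
    - [[67.5,160,0],[0,0,7],94]

```text
time_s: 1.45
ee_pos: [0.4097, -0.0278, 0.2156]
eef_rot: [3.141, 0.0, 2.225]
force: [-0.2, -0.2, 0.7]
grip_width: 0.094
```

Request:
jog_arm:
  moves:
    - [[13.5,32,0],[0,0,1.4],94]
    - [[27,64,0],[0,0,2.8],94]
    - [[40.5,96,0],[0,0,4.2],94]
    - [[54,128,0],[0,0,5.6],94]
    - [[67.5,160,0],[0,0,7],94]

```text
time_s: 1.87
ee_pos: [0.4772, 0.1323, 0.2154]
eef_rot: [-3.142, -0.0, 2.836]
force: [0.2, -0.6, 0.1]
grip_width: 0.094
```

Request:
jog_arm:
  moves:
    - [[13.5,32,0],[0,0,1.4],94]
    - [[27,64,0],[0,0,2.8],94]
    - [[40.5,96,0],[0,0,4.2],94]
    - [[54,128,0],[0,0,5.6],94]
    - [[67,159,0],[0,0,7.1],94]

```text
time_s: 2.28
ee_pos: [0.5442, 0.2912, 0.2151]
eef_rot: [-3.142, -0.0, -2.834]
force: [0.8, -0.9, -0.1]
grip_width: 0.0942
```

```bash
cat >> h.py <<'E'
def shot(n,fn):
    from station import ctrl,eyes
    import pickle
    o=ctrl.get_obs();c=eyes.camera(n);cv2.imwrite(f"pics/{fn}.png",c["frame"][:,:,::-1]);pickle.dump((o,c),open(f"{fn}.pkl","wb"));return cam(c,o)
def load(fn):
    import pickle
    o,c=pickle.load(open(f"{fn}.pkl","rb"));return cam(c,o)
E
python3 -c "
from h import *
shot('wrist','w1')"
```

```text
(no output)
```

View pics/w1.png

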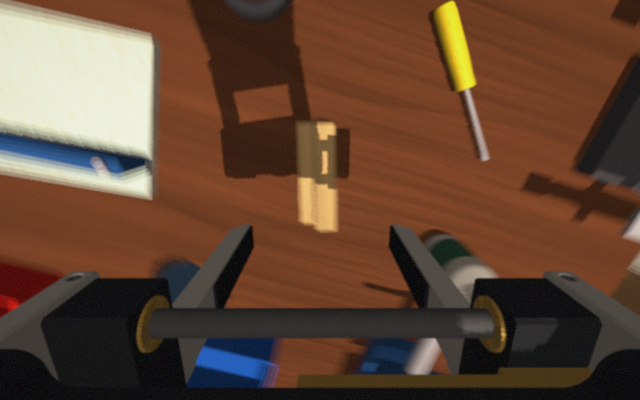

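The wrist view shows the pine part at about (318,175), between the fingers. The bed is on the image left.

```bash
python3 -c "
from h import *
i=cv2.imread('pics/w1.png')[110:245,280:360]
cv2.imwrite('pics/c3.png',cv2.resize(i,None,fx=4.4,fy=4.4,interpolation=cv2.INTER_CUBIC))
C=load('w1')
for L in (OFF_TOP,OFF_LED):
  p=[.54609,.27981,1.88187];R=Rn.from_euler('z',p[2]).as_matrix();print(proj(C,L@R.T+[p[0],p[1],0]).round(1).tolist())
"
```

```text
[[330.2, 229.4], [310.8, 229.4], [309.2, 121.4], [331.0, 121.3]]
[[311.4, 221.8], [296.0, 221.9], [293.0, 120.7], [310.1, 120.6]]
```

View pics/c3.png

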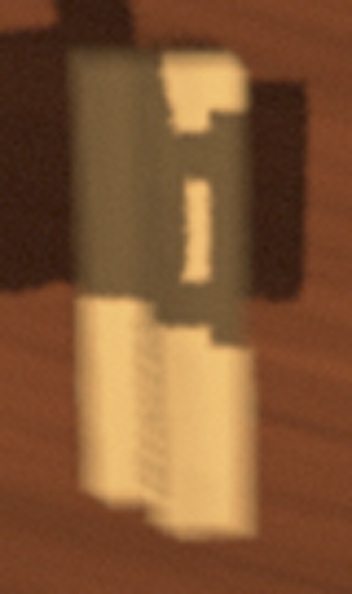

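```bash
python3 -c "
from h import *
from station import ctrl
shot('wrist','w1b')
o=ctrl.get_obs();print(o['ee_pos'],o['eef_rot'],abs(o['joint_vel']).max())
C=load('w1b')
i=cv2.imread('pics/w1b.png')[110:245,280:360]
cv2.imwrite('pics/c4.png',cv2.resize(i,None,fx=4.4,fy=4.4,interpolation=cv2.INTER_CUBIC))
for L in (OFF_TOP,OFF_LED):
  p=[.54609,.27981,1.88187];R=Rn.from_euler('z',p[2]).as_matrix();print(proj(C,L@R.T+[p[0],p[1],0]).round(1).tolist())
"
```

```text
[0.54421417 0.29281912 0.21392052] [ 3.14134093e+00 -1.53115361e-03 -2.83220211e+00] 0.10336172097743819
[[326.8, 228.4], [307.3, 228.2], [306.7, 119.5], [328.5, 119.7]]
[[308.1, 220.7], [292.7, 220.6], [290.6, 118.8], [307.7, 118.9]]
```

View pics/c4.png

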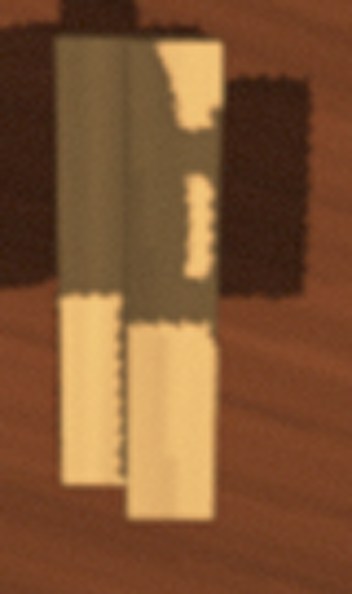

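```bash
python3 -c "
from h import *
C=load('w1b')
u=lambda a:np.array(a)/4.4+[280,110]-.4
p,r=fit([(C,OFF_TOP,u([(214,520),(127,520),(125,40),(222,40)])),(C,OFF_LED[[1,2]],u([(60,486),(55,38)]))],[.546,.28,1.88]);print(p,np.degrees(p[2]));print(r.round(1))
print('tongue',p[:2]+.011*np.array([np.cos(p[2]),np.sin(p[2])]))
"
```

```text
[0.5447342  0.2810824  1.88058671] 107.74968141690695
[[-0.3  0. ]
 [-0.  -0.2]
 [ 0.2  0.1]
 [-0.1  0.3]
 [ 0.5 -0.1]
 [-0.2 -0.2]]
tongue [0.54138075 0.29155877]
```

Request:
jog_arm:
  moves:
    - [[-1.5,0,-40],[0,0,0],94]
    - [[-3,0,-80],[0,0,0],94]
    - [[-3,0,-120],[0,0,0],94]
    - [[-3,0,-150],[0,0,0],80]
    - [[-3,0,-170],[0,0,0],80]

```text
time_s: 2.8
ee_pos: [0.5394, 0.2882, 0.042]
eef_rot: [-3.141, -0.004, -2.842]
force: [0.1, -0.1, 0.7]
grip_width: 0.0839
```

Request:
jog_arm:
  moves:
    - [[0,0,-10],[0,0,0],70]
    - [[0,0,-18],[0,0,0],60]
    - [[0,0,-21],[0,0,0],50]
    - [[0,0,-21],[0,0,0],50]
    - [[0,0,-21],[0,0,0],50]

```text
time_s: 3.22
ee_pos: [0.5415, 0.2896, 0.0257]
eef_rot: [3.141, 0.002, -2.841]
force: [0.1, 0.0, 0.2]
grip_width: 0.0517
```

Request:
jog_arm:
  moves:
    - [[0,1,-2],[0,0,0.1],40]
    - [[0,1.5,-2],[0,0,0.1],22]
    - [[0,1.5,-2],[0,0,0.1],10]
    - [[0,1.5,-2],[0,0,0.1],10]
    - [[0,1.5,-2],[0,0,0.1],10]
  squeeze: 30

```text
time_s: 3.63
ee_pos: [0.5411, 0.2911, 0.0228]
eef_rot: [3.141, 0.0, -2.832]
force: [-1.0, 1.1, 2.3]
grip_width: 0.0257
```

Request:
jog_arm:
  moves:
    - [[0,0,0],[0,0,0],10]
    - [[0,0,10],[0,0,0],10]
    - [[0,0,30],[0,0,0],10]
    - [[0,0,60],[0,0,0],10]
    - [[0,0,90],[0,0,0],10]

```text
time_s: 4.05
ee_pos: [0.5404, 0.2906, 0.1134]
eef_rot: [-3.141, -0.002, -2.832]
force: [0.6, -0.5, -0.8]
grip_width: 0.026
```

Request:
jog_arm:
  moves:
    - [[1.3,-26.5,2],[0,0,-1.37],10]
    - [[2.6,-53,4],[0,0,-2.74],10]
    - [[3.9,-79.5,6],[0,0,-4.11],10]
    - [[5.2,-106,8],[0,0,-5.48],10]
    - [[6.5,-132,10],[0,0,-6.85],10]

```text
time_s: 4.47
ee_pos: [0.5472, 0.1576, 0.1231]
eef_rot: [-3.142, 0.0, 2.848]
force: [0.6, 0.6, -1.9]
grip_width: 0.0257
```

Request:
jog_arm:
  moves:
    - [[1.3,-26.5,0],[0,0,-1.37],10]
    - [[2.6,-53,0],[0,0,-2.74],10]
    - [[3.9,-79.5,0],[0,0,-4.11],10]
    - [[5.2,-106,0],[0,0,-5.48],10]
    - [[6.5,-132,0],[0,0,-6.85],10]

```text
time_s: 4.88
ee_pos: [0.5537, 0.0255, 0.123]
eef_rot: [-3.142, 0.0, 2.25]
force: [-0.2, 1.3, -1.7]
grip_width: 0.0257
```

Request:
jog_arm:
  moves:
    - [[1.3,-26.5,0],[0,0,-1.36],10]
    - [[2.6,-53,0],[0,0,-2.72],10]
    - [[3.9,-79.5,0],[0,0,-4.08],10]
    - [[5.2,-106,0],[0,0,-5.44],10]
    - [[6,-132.5,0],[0,0,-6.8],10]

```text
time_s: 5.3
ee_pos: [0.5598, -0.1069, 0.123]
eef_rot: [3.142, 0.0, 1.657]
force: [0.6, -0.4, -1.3]
grip_width: 0.0263
```

Request:
jog_arm:
  moves:
    - [[0,0,0],[0,0,0],10]
    - [[0,0,0],[0,0,0],10]
    - [[0,0,0],[0,0,0],10]

```text
time_s: 5.55
ee_pos: [0.5598, -0.1052, 0.1227]
eef_rot: [-3.142, -0.0, 1.664]
force: [-0.6, -0.4, -1.3]
grip_width: 0.0257
```

```bash
python3 -c "
from h import *
from station import ctrl
shot('wrist','w2');shot('top','t2')
o=ctrl.get_obs();print(o['ee_pos'],o['eef_rot'],o['qpos'])
i=cv2.imread('pics/t2.png')[130:240,290:430]
cv2.imwrite('pics/c5.png',cv2.resize(i,None,fx=5,fy=5,interpolation=cv2.INTER_CUBIC))
"
```

```text
[ 0.55996256 -0.10464073  0.12262088] [-3.14157521e+00 -7.01681703e-05  1.66504251e+00] [-2.49062454e-01  4.22229469e-01  1.55603615e+00  6.55691864e-05
  1.16336708e+00 -3.43334622e-01]
```

View pics/w2.png

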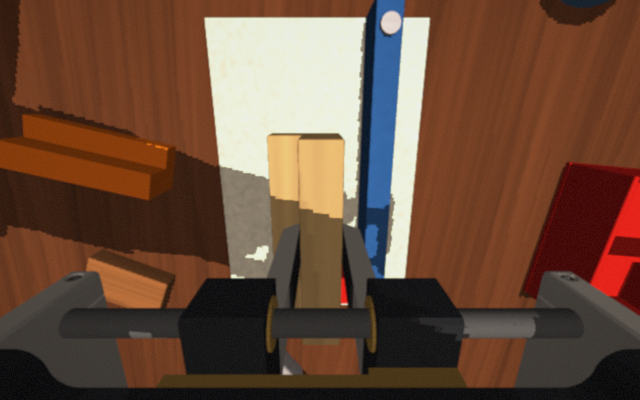

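View pics/c5.png

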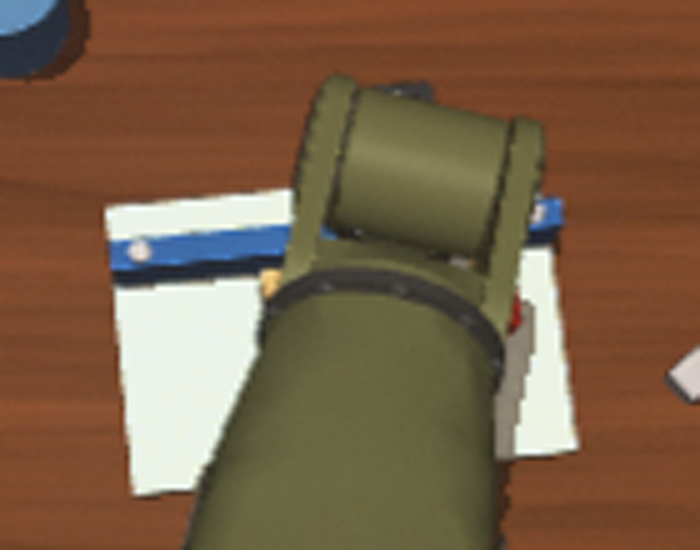

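```bash
python3 -c "
from h import *
i=cv2.imread('pics/w2.png')[0:300,250:440]
cv2.imwrite('pics/c6.png',cv2.resize(i[:150],None,fx=4,fy=4,interpolation=cv2.INTER_CUBIC))
cv2.imwrite('pics/c7.png',cv2.resize(i[150:],None,fx=4,fy=4,interpolation=cv2.INTER_CUBIC))
"
```

```text
(no output)
```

View pics/c6.png

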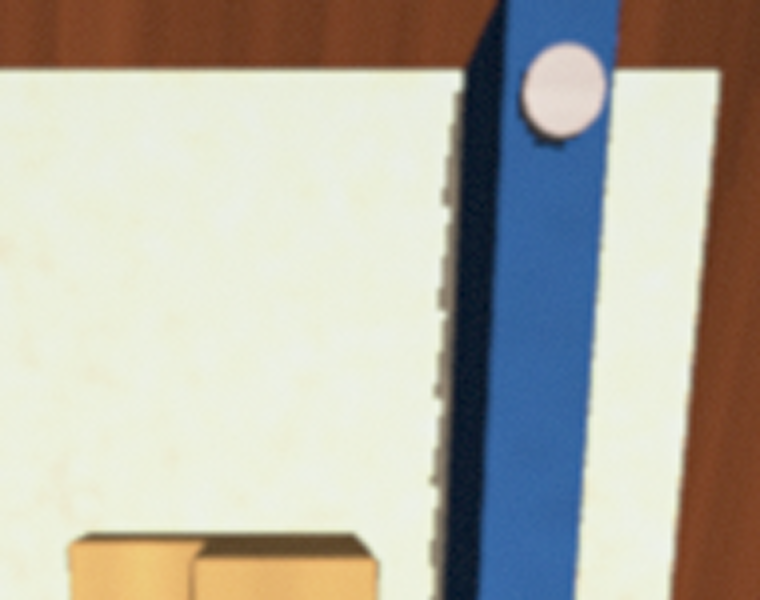

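View pics/c7.png

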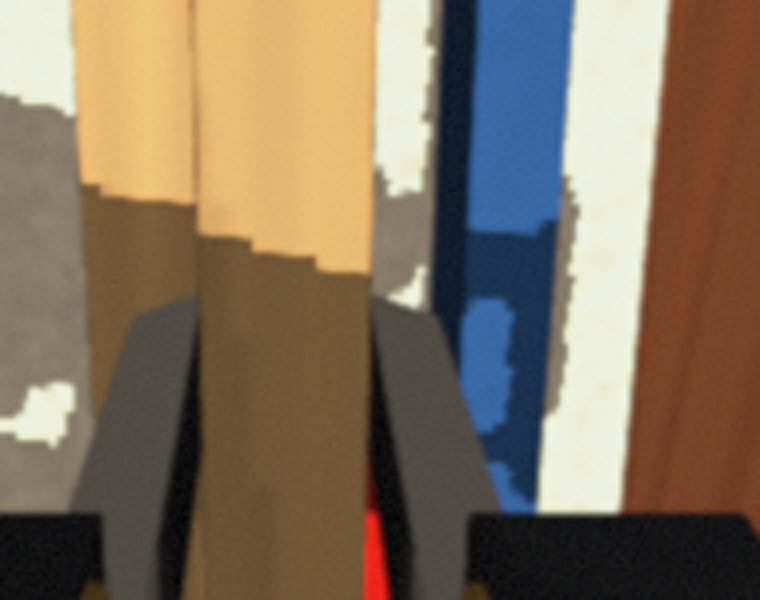

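```bash
python3 -c "
from h import *
C=load('w2')
u=lambda a,o:np.array(a)/4+o-.375
a=u([(505,20),(478,600)],[250,0]);a=np.vstack([a,u([(476,0),(459,350)],[250,150])])
A=back(C,a,.073);b=np.vstack([u([(463,75),(442,600)],[250,0]),u([(440,0),(431,290)],[250,150])]);B=back(C,b,.018)
print(A,B)
for P in(A,B):
  k=np.polyfit(P[:,1],P[:,0],1);print('ang',np.degrees(np.arctan(-k[0])))
th=np.radians(5.3);E=np.array([[np.cos(th),np.sin(th)],[-np.sin(th),np.cos(th)]])
print('fence ex,ey',A[:,:2]@E.T,B[:,:2]@E.T)
s=back(C,u([(365,510),(385,510)],[250,150]),.058);s2=back(C,u([(371,460)],[250,150]),.018);print('stop',s[:,:2]@E.T,s2[:,:2]@E.T)
bd=back(C,u([(0,70),(720,70)],[250,0]),.018);print('bed left edge',bd[:,:2]@E.T)
from station import ctrl
o=ctrl.get_obs();print('tcp',E@o['ee_pos'][:2],np.degrees(o['eef_rot'][2])-90)
z0=.1227-.0228
pt=u([(380,565),(197,560),(70,545)],[250,0]);print(back(C,pt[:2],z0+.045)[:,:2]@E.T,back(C,pt[2:],z0+.018)[:,:2]@E.T)
"
```

```text
[[ 0.58309665  0.05227179  0.073     ]
 [ 0.59282104 -0.04893223  0.073     ]
 [ 0.59241984 -0.04897004  0.073     ]
 [ 0.59959394 -0.12567033  0.073     ]] [[ 0.58306193  0.05889592  0.018     ]
 [ 0.59382879 -0.05615758  0.018     ]
 [ 0.59333108 -0.05620449  0.018     ]
 [ 0.60124785 -0.13370095  0.018     ]]
ang 5.302875535376023
ang 5.374468991272933
fence ex,ey [[ 0.58543211 -0.00181266]
 [ 0.58576665 -0.10348225]
 [ 0.58536367 -0.10348285]
 [ 0.58542225 -0.18051789]] [[ 0.58600942  0.00478635]
 [ 0.58610269 -0.1107698 ]
 [ 0.58560277 -0.11077054]
 [ 0.5863273  -0.18866696]]
stop [[ 0.56674848 -0.23062272]
 [ 0.57167278 -0.23061344]] [[ 0.57134464 -0.24031193]]
bed left edge [[0.48377948 0.00564019]
 [0.64265973 0.00582295]]
tcp [ 0.54790283 -0.15591743] 5.399908607756373
[[ 0.55990448 -0.08921655]
 [ 0.53485227 -0.08857727]] [[ 0.51252217 -0.08888395]]
```

Request:
jog_arm:
  moves:
    - [[-0.4,4,-5],[0,0,0],10]
    - [[-0.4,4,-30],[0,0,0],10]
    - [[-0.4,4,-55],[0,0,0],10]
    - [[-0.4,4,-70],[0,0,0],10]
    - [[-0.4,4,-76],[0,0,0],10]

```text
time_s: 6.07
ee_pos: [0.5583, -0.1004, 0.0438]
eef_rot: [-3.138, -0.001, 1.664]
force: [-0.0, 0.2, -1.8]
grip_width: 0.0254
```

Request:
jog_arm:
  moves:
    - [[0,0,-2],[0,0,0],10]
    - [[0,0,-3],[0,0,0],10]
    - [[0,0,-4],[0,0,0],10]
    - [[0,0,-4],[0,0,0],10]
    - [[0,0,-4],[0,0,0],10]

```text
time_s: 6.48
ee_pos: [0.5599, -0.1016, 0.0432]
eef_rot: [3.14, 0.0, 1.663]
force: [-0.6, -0.2, -1.8]
grip_width: 0.0259
```

Request:
jog_arm:
  moves:
    - [[0,0,-1],[0,0,0],10]
    - [[0,0,-1.5],[0,0,0],10]
    - [[0,0,-2],[0,0,0],10]
    - [[0,0,-2],[0,0,0],10]

```text
time_s: 6.82
ee_pos: [0.5597, -0.1016, 0.0407]
eef_rot: [3.141, 0.0, 1.663]
force: [-1.5, 0.3, 3.1]
grip_width: 0.0257
```

Request:
jog_arm:
  moves:
    - [[0.1,-1,0],[0,0,0],10]
    - [[0.2,-2,0],[0,0,0],10]
    - [[0.3,-3,0],[0,0,0],10]
    - [[0.3,-3,0],[0,0,0],10]

```text
time_s: 7.15
ee_pos: [0.5601, -0.1048, 0.0408]
eef_rot: [3.141, 0.0, 1.663]
force: [0.0, 0.8, 4.6]
grip_width: 0.0254
```

Request:
jog_arm:
  moves:
    - [[0.1,-1,0.5],[0,0,0],10]
    - [[0.1,-1.5,0.5],[0,0,0],10]
    - [[0.1,-1.5,0.5],[0,0,0],10]

```text
time_s: 7.4
ee_pos: [0.5598, -0.1063, 0.0408]
eef_rot: [-3.141, 0.0, 1.663]
force: [-0.4, -0.2, 0.7]
grip_width: 0.0257
```

Request:
jog_arm:
  moves:
    - [[0.1,-1,0],[0,0,0],10]
    - [[0.1,-1.5,0],[0,0,0],10]
    - [[0.1,-1.5,0],[0,0,0],10]

```text
time_s: 7.65
ee_pos: [0.56, -0.1077, 0.0408]
eef_rot: [-3.141, 0.0, 1.663]
force: [1.0, 0.8, -1.1]
grip_width: 0.0259
```

Request:
jog_arm:
  moves:
    - [[0.1,-0.7,0],[0,0,0],10]
    - [[0.1,-1.2,0],[0,0,0],10]
    - [[0.1,-1.2,0],[0,0,0],10]

```text
time_s: 7.9
ee_pos: [0.5601, -0.1087, 0.0408]
eef_rot: [-3.141, -0.0, 1.663]
force: [-0.4, 1.9, -2.1]
grip_width: 0.0257
```

Request:
jog_arm:
  moves:
    - [[0.1,-0.7,0],[0,0,0],10]
    - [[0.1,-1.2,0],[0,0,0],10]
    - [[0.1,-1.2,0],[0,0,0],10]

```text
time_s: 8.15
ee_pos: [0.5601, -0.1087, 0.0408]
eef_rot: [-3.141, -0.002, 1.663]
force: [-1.0, 9.5, 0.8]
grip_width: 0.0257
```

Request:
jog_arm:
  moves:
    - [[0,0.9,0],[0,0,0],10]
    - [[0,0.9,-0.3],[0,0,0],10]
    - [[0,0.9,-0.3],[0,0,0],34]
    - [[0,0.9,-0.3],[0,0,0],36]
    - [[0,0.9,-0.3],[0,0,0],36]

```text
time_s: 8.57
ee_pos: [0.5604, -0.1094, 0.0408]
eef_rot: [3.141, 0.0, 1.663]
force: [-0.7, 0.2, -0.5]
grip_width: 0.0356
```

Request:
jog_arm:
  moves:
    - [[0,0,0],[0,0,0],36]
    - [[0,0,15],[0,0,0],36]
    - [[0,0,40],[0,0,0],36]
    - [[0,0,70],[0,0,0],36]
    - [[0,0,100],[0,0,0],36]

```text
time_s: 8.98
ee_pos: [0.5599, -0.1091, 0.1416]
eef_rot: [-3.141, -0.0, 1.663]
force: [0.4, -0.3, 0.7]
grip_width: 0.0356
```

Request:
jog_arm:
  moves:
    - [[0,0,5],[0,0,0],60]
    - [[0,0,5],[0,0,0],60]
    - [[0,0,5],[0,0,0],60]

```text
time_s: 9.23
ee_pos: [0.56, -0.1091, 0.145]
eef_rot: [-3.141, -0.0, 1.663]
force: [-0.1, 0.2, -0.7]
grip_width: 0.0523
```

```bash
python3 -c "
from h import *
from station import ctrl
shot('wrist','w3');shot('side','s3')
o=ctrl.get_obs();print(o['ee_pos'],o['eef_rot'])
i=cv2.imread('pics/s3.png')[170:300,290:430]
cv2.imwrite('pics/c8.png',cv2.resize(i,None,fx=4.5,fy=4.5,interpolation=cv2.INTER_CUBIC))
"
```

```text
[ 0.55962423 -0.10898067  0.14404789] [-3.13933008e+00 -7.64385500e-04  1.66262106e+00]
```

View pics/w3.png

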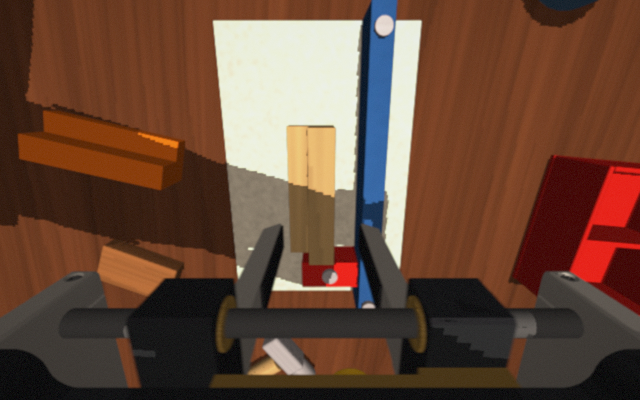

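View pics/c8.png

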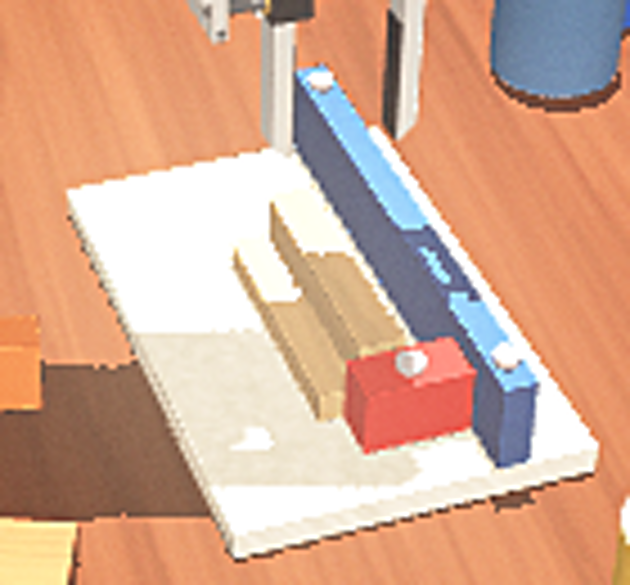

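The part lies on the bed touching the stop, about 25 mm from the fence. I'll turn the jaws parallel to the fence so I can push at two points in the step corner.

Request:
jog_arm:
  moves:
    - [[-4,0,0],[0,0,1.3],60]
    - [[-8,-1,0],[0,0,2.6],60]
    - [[-12,-1,0],[0,0,3.9],60]
    - [[-16,-2,0],[0,0,5.2],60]
    - [[-20,-2,0],[0,0,6.5],60]

```text
time_s: 9.75
ee_pos: [0.5396, -0.111, 0.1442]
eef_rot: [-3.14, -0.002, 2.236]
force: [1.1, -0.7, 0.3]
grip_width: 0.0599
```

Request:
jog_arm:
  moves:
    - [[-1,0,0],[0,0,1.3],60]
    - [[-2,-0.5,0],[0,0,2.6],60]
    - [[-3,-0.5,0],[0,0,3.9],60]
    - [[-4,-0.5,0],[0,0,5.2],60]
    - [[-5,-0.5,0],[0,0,6.5],60]

```text
time_s: 10.17
ee_pos: [0.5347, -0.1114, 0.1442]
eef_rot: [-3.141, -0.002, 2.803]
force: [0.1, -0.2, -0.3]
grip_width: 0.0598
```

Request:
jog_arm:
  moves:
    - [[0,0,0],[0,0,1.3],60]
    - [[0,0,0],[0,0,2.6],60]
    - [[0,0,0],[0,0,3.9],60]
    - [[0,0,0],[0,0,5],60]
    - [[0,0,0],[0,0,5],60]

```text
time_s: 10.58
ee_pos: [0.5348, -0.1115, 0.1443]
eef_rot: [3.141, -0.002, -3.045]
force: [0.1, -0.1, 0.2]
grip_width: 0.0601
```

Request:
jog_arm:
  moves:
    - [[0,0,-20],[0,0,0],60]
    - [[0,0,-45],[0,0,0],60]
    - [[0,0,-45],[0,0,0],60]
    - [[0,0,-45],[0,0,0],60]
    - [[0,0,-45],[0,0,0],60]

```text
time_s: 11.0
ee_pos: [0.5356, -0.1116, 0.1014]
eef_rot: [-3.141, 0.0, -3.051]
force: [0.5, -0.1, -0.3]
grip_width: 0.0602
```

```bash
python3 -c "
from h import *
from station import ctrl
shot('wrist','w4');shot('side','s4')
o=ctrl.get_obs();print(o['ee_pos'],o['eef_rot'],np.degrees(o['eef_rot'][2]),o['qpos'])
i=cv2.imread('pics/s4.png')[170:300,290:430]
cv2.imwrite('pics/c9.png',cv2.resize(i,None,fx=4.5,fy=4.5,interpolation=cv2.INTER_CUBIC))
"
```

```text
[ 0.53583845 -0.11172888  0.1019171 ] [-3.14092425e+00  1.63994393e-03 -3.05051869e+00] -174.78184641450858 [-2.72462238e-01  4.00322598e-01  1.64093991e+00 -4.66941252e-05
  1.09855971e+00 -1.93431077e+00]
```

View pics/w4.png

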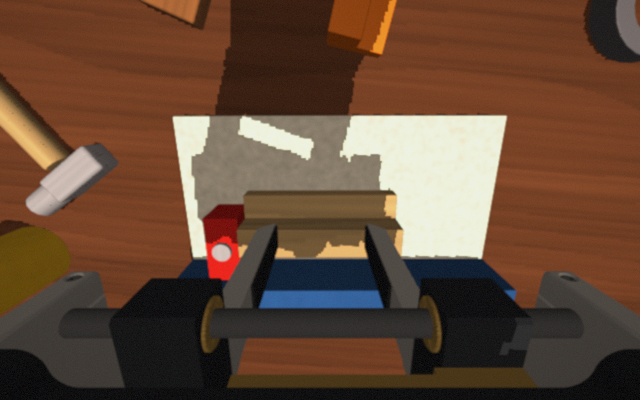

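View pics/c9.png

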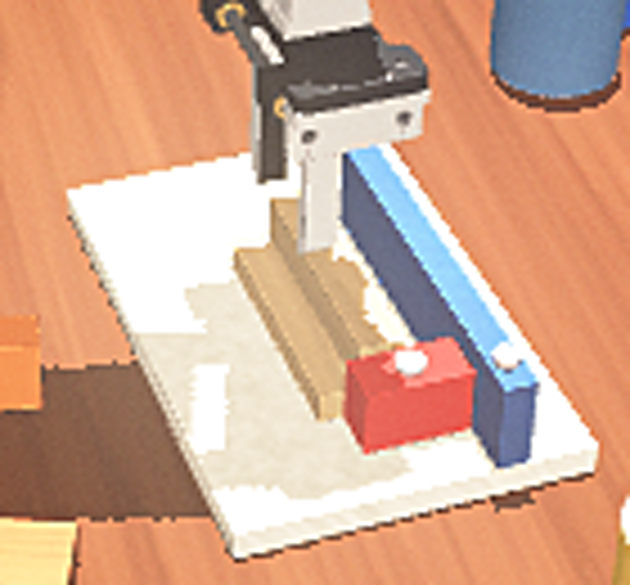

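```bash
cat >> h.py <<'E'
TH=np.radians(5.3);EE=np.array([[np.cos(TH),np.sin(TH)],[-np.sin(TH),np.cos(TH)]])
def overlay(fn,out,ex,ey,th,box,k,z=.018):
    C=load(fn);x=EE.T@[ex,ey];R=Rn.from_euler('z',th).as_matrix()
    x0,y0,x1,y1=box
    im=cv2.resize(cv2.imread(f'pics/{fn}.png')[y0:y1,x0:x1],None,fx=k,fy=k,interpolation=cv2.INTER_CUBIC)
    for L,c in((OFF_TOP,(0,0,255)),(OFF_LED,(255,0,0))):
        q=(proj(C,L@R.T+[x[0],x[1],z])-[x0,y0]+.5)*k
        cv2.polylines(im,[q.round().astype(int)],True,c,1)
    F=np.array([[.5857,-.24,.018],[.5857,.0,.018]]);F2=F+[0,0,.055]
    for G in(F,F2):
        q=(proj(C,np.c_[G[:,:2]@EE,G[:,2]])-[x0,y0]+.5)*k;cv2.polylines(im,[q.round().astype(int)],False,(0,255,0),1)
    cv2.imwrite(f'pics/{out}.png',im)
E
python3 -c "
from h import *
overlay('w4','c10',.5369,-.1603,TH,(170,170,430,310),3)"
```

```text
(no output)
```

View pics/c10.png

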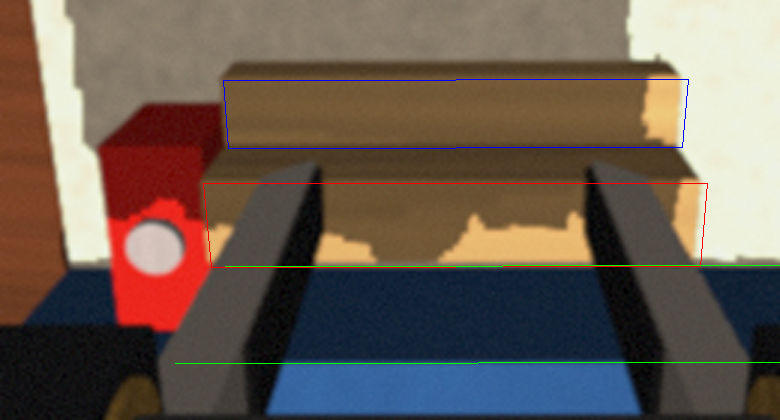

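Request:
jog_arm:
  moves:
    - [[-0.5,0,-20],[0,0,0],60]
    - [[-0.5,0,-40],[0,0,0],60]
    - [[-0.5,0,-52],[0,0,0],60]
    - [[-0.5,0,-56],[0,0,0],60]
    - [[-0.5,0,-56],[0,0,0],60]

```text
time_s: 11.52
ee_pos: [0.5347, -0.1115, 0.0444]
eef_rot: [3.141, -0.001, -3.05]
force: [-0.3, -0.2, 0.9]
grip_width: 0.06
```

Request:
jog_arm:
  moves:
    - [[0,0,-2],[0,0,0],60]
    - [[0,0,-3],[0,0,0],60]
    - [[0,0,-3],[0,0,0],60]

```text
time_s: 11.77
ee_pos: [0.5351, -0.1117, 0.0422]
eef_rot: [-3.141, 0.001, -3.05]
force: [-0.0, 0.0, 0.1]
grip_width: 0.0601
```

Request:
jog_arm:
  moves:
    - [[2,0.2,-1],[0,0,0],60]
    - [[5,0.5,-2],[0,0,0],60]
    - [[8,0.7,-3],[0,0,0],60]
    - [[11,1,-3],[0,0,0],60]
    - [[14,1.3,-3],[0,0,0],60]

```text
time_s: 12.18
ee_pos: [0.549, -0.1102, 0.0385]
eef_rot: [3.142, -0.0, -3.05]
force: [-0.5, -0.2, -0.3]
grip_width: 0.0602
```

Request:
jog_arm:
  moves:
    - [[2,0.2,0],[0,0,0],60]
    - [[4,0.4,0],[0,0,0],60]
    - [[6,0.5,0],[0,0,0],60]
    - [[8,0.7,0],[0,0,0],60]
    - [[10,0.9,0],[0,0,0],60]

```text
time_s: 12.6
ee_pos: [0.5589, -0.1093, 0.0386]
eef_rot: [3.142, -0.0, -3.05]
force: [0.2, 0.2, -0.3]
grip_width: 0.0601
```

```bash
python3 -c "
from h import *
shot('wrist','w5');shot('side','s5')
overlay('w5','c11',.5597,-.162,TH,(170,130,430,300),3)
i=cv2.imread('pics/s5.png')[170:300,290:430]
cv2.imwrite('pics/c12.png',cv2.resize(i,None,fx=4.5,fy=4.5,interpolation=cv2.INTER_CUBIC))
"
```

```text
(no output)
```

View pics/c11.png

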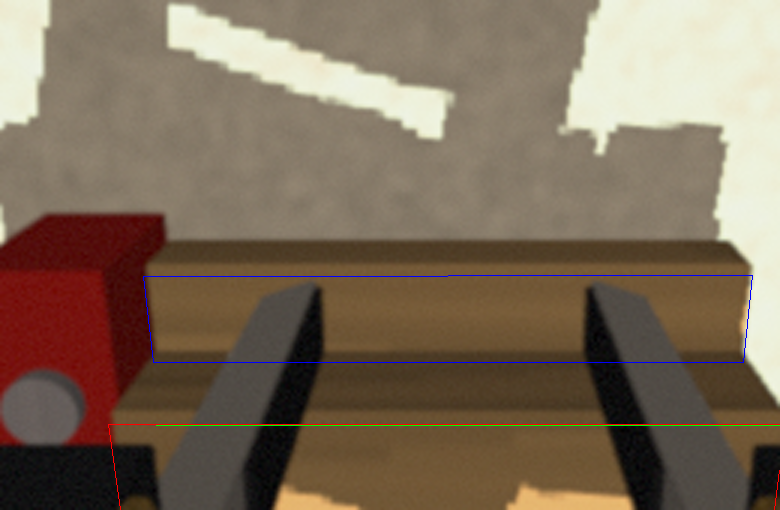

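View pics/c12.png

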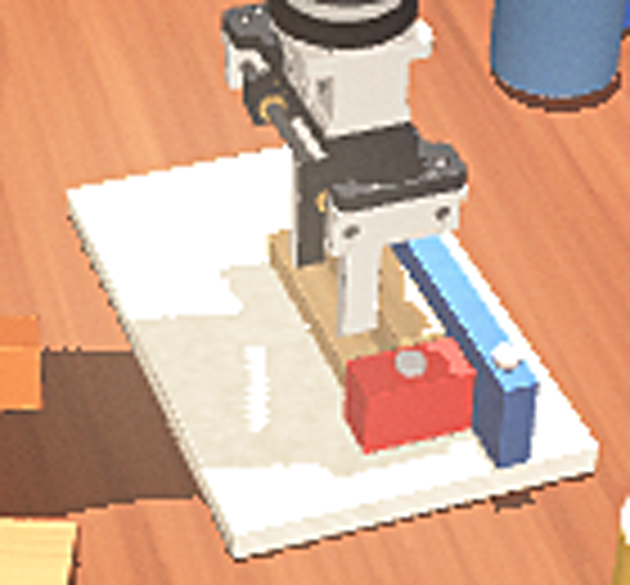

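Request:
jog_arm:
  moves:
    - [[1.5,0.1,0],[0,0,0],60]
    - [[3,0.3,0],[0,0,0],60]
    - [[4,0.4,0],[0,0,0],60]
    - [[4,0.4,0],[0,0,0],60]

```text
time_s: 13.03
ee_pos: [0.563, -0.109, 0.0387]
eef_rot: [-3.142, 0.0, -3.05]
force: [0.1, 0.2, 0.7]
grip_width: 0.0599
```

Request:
jog_arm:
  moves:
    - [[0.7,0.1,0],[0,0,0],60]
    - [[1.4,0.1,0],[0,0,0],60]
    - [[1.4,0.1,0],[0,0,0],60]

```text
time_s: 13.28
ee_pos: [0.5636, -0.1089, 0.0387]
eef_rot: [3.141, -0.002, -3.049]
force: [-6.1, 0.3, 4.2]
grip_width: 0.06
```

```bash
python3 -c "
from h import *
shot('wrist','w6');shot('side','s6');shot('top','t6')
overlay('w6','c13',.5617,-.162,TH,(130,160,400,350),2.9)
a=cv2.resize(cv2.imread('pics/s6.png')[210:285,350:420],None,fx=6,fy=6,interpolation=cv2.INTER_CUBIC)
b=cv2.imread('pics/w6.png')[200:290,140:240];b=cv2.resize(b,None,fx=3.5,fy=5,interpolation=cv2.INTER_CUBIC)
cv2.imwrite('pics/c14.png',np.hstack([a,b]))
"
```

```text
(no output)
```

View pics/c13.png

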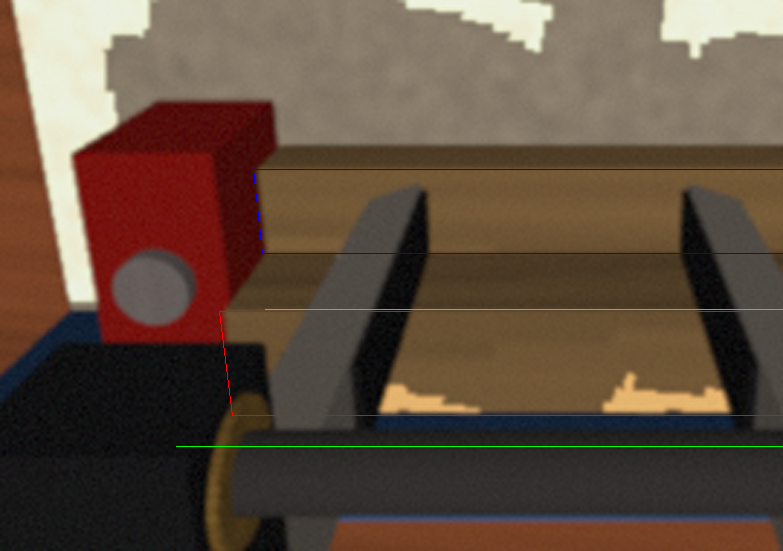

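View pics/c14.png

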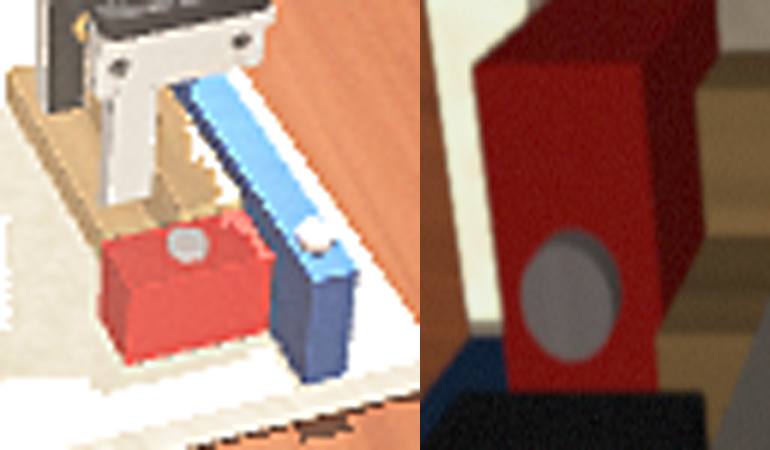

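The part is against the fence: the x reaction was −6 N and its back edge is on the fence line. The wrist view shows no gap at the stop. To be sure of the stop contact I'll also nudge the left end, then go for the final push.

Request:
jog_arm:
  moves:
    - [[-3,-0.2,0],[0,0,0],60]
    - [[-3,-0.2,20],[0,0,0],60]
    - [[-3,-0.2,50],[0,0,0],40]
    - [[-2,20,60],[0,0,0],20]
    - [[0,50,60],[0,0,0],0]

```text
time_s: 13.85
ee_pos: [0.5654, -0.0602, 0.1017]
eef_rot: [-3.14, 0.005, -3.053]
force: [0.8, -0.1, 0.4]
grip_width: 0.0439
```

Request:
jog_arm:
  moves:
    - [[1,30,0],[0,0,0],0]
    - [[2,45,0],[0,0,0],0]
    - [[2,45,0],[0,0,0],0]
    - [[2,45,-20],[0,0,0],0]
    - [[2,45,-40],[0,0,0],0]

```text
time_s: 14.27
ee_pos: [0.5668, -0.0143, 0.0591]
eef_rot: [-3.141, 0.003, -3.049]
force: [0.3, -0.6, -0.9]
grip_width: 0.0104
```

Request:
jog_arm:
  moves:
    - [[0,0,-15],[0,0,0],0]
    - [[0,0,-28],[0,0,0],0]
    - [[0,0,-31],[0,0,0],0]
    - [[0,0,-31],[0,0,0],0]
    - [[0,0,-31],[0,0,0],0]

```text
time_s: 14.68
ee_pos: [0.5665, -0.0143, 0.0283]
eef_rot: [-3.141, 0.001, -3.05]
force: [-0.9, 0.4, 0.2]
grip_width: 0.0005
```

```bash
python3 -c "
from h import *
from station import ctrl
shot('wrist','w7');o=ctrl.get_obs();print(EE@o['ee_pos'][:2],o['ee_pos'],o['force'])
"
```

```text
[ 0.56291861 -0.06652614] [ 0.56665702 -0.0142446   0.02857478] [-0.80278112  0.48661335 -0.1186555 ]
```

View pics/w7.png

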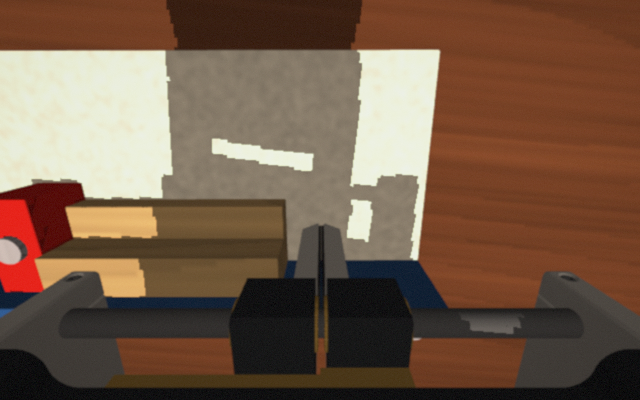

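Request:
jog_arm:
  moves:
    - [[0.3,-3,0],[0,0,0],0]
    - [[0.6,-6,0],[0,0,0],0]
    - [[0.8,-9,0],[0,0,0],0]
    - [[1,-11,0],[0,0,0],0]
    - [[1,-11,0],[0,0,0],0]

```text
time_s: 15.15
ee_pos: [0.5673, -0.0254, 0.0278]
eef_rot: [-3.141, 0.0, -3.05]
force: [-0.7, -0.2, -0.0]
grip_width: 0.0004
```

Request:
jog_arm:
  moves:
    - [[0.1,-1,0],[0,0,0],0]
    - [[0.2,-2,0],[0,0,0],0]
    - [[0.2,-2,0],[0,0,0],0]

```text
time_s: 15.4
ee_pos: [0.5673, -0.0268, 0.0276]
eef_rot: [3.141, -0.0, -3.05]
force: [-0.3, 0.9, 0.4]
grip_width: 0.0004
```

Request:
jog_arm:
  moves:
    - [[0.1,-0.5,0],[0,0,0],0]
    - [[0.1,-1,0],[0,0,0],0]
    - [[0.1,-1,0],[0,0,0],0]

```text
time_s: 15.65
ee_pos: [0.5673, -0.0268, 0.0277]
eef_rot: [3.14, -0.0, -3.049]
force: [-0.8, 8.4, 2.3]
grip_width: 0.0003
```

The left end is firm at 8.4 N with no travel, so the part is seated on the stop. Now back to the step corner.

Request:
jog_arm:
  moves:
    - [[-0.4,4,0],[0,0,0],0]
    - [[-0.4,4,35],[0,0,0],0]
    - [[-0.4,4,72],[0,0,0],0]
    - [[-4,-25,72],[0,0,0],50]
    - [[-8,-55,72],[0,0,0],60]

```text
time_s: 16.07
ee_pos: [0.5605, -0.0827, 0.102]
eef_rot: [-3.14, 0.004, -3.047]
force: [0.6, -0.6, -0.0]
grip_width: 0.0106
```

Request:
jog_arm:
  moves:
    - [[-2,-26,0],[0,0,0],60]
    - [[-2,-26,0],[0,0,0],60]
    - [[-2,-26,0],[0,0,0],60]
    - [[-2,-26,-15],[0,0,0],60]
    - [[-2,-26,-30],[0,0,0],60]

```text
time_s: 16.48
ee_pos: [0.558, -0.108, 0.0698]
eef_rot: [-3.141, 0.002, -3.049]
force: [0.7, 1.2, -0.3]
grip_width: 0.0436
```

Request:
jog_arm:
  moves:
    - [[0,0,-10],[0,0,0],60]
    - [[0,0,-20],[0,0,0],60]
    - [[0,0,-27],[0,0,0],60]
    - [[0,0,-29],[0,0,0],60]
    - [[0,0,-29],[0,0,0],60]

```text
time_s: 16.9
ee_pos: [0.5574, -0.1086, 0.0403]
eef_rot: [3.141, -0.001, -3.049]
force: [0.3, -0.8, -0.2]
grip_width: 0.0601
```

Request:
jog_arm:
  moves:
    - [[2,0.2,-1],[0,0,0],60]
    - [[4,0.3,-2],[0,0,0],60]
    - [[5,0.4,-3],[0,0,0],60]
    - [[5,0.4,-3],[0,0,0],60]

```text
time_s: 17.23
ee_pos: [0.5628, -0.1085, 0.0378]
eef_rot: [-3.141, 0.0, -3.05]
force: [0.5, -0.5, 0.1]
grip_width: 0.0604
```

Request:
jog_arm:
  moves:
    - [[0.5,0,-0.5],[0,0,0],60]
    - [[1,0,-1],[0,0,0],60]
    - [[1,0,-1],[0,0,0],60]

```text
time_s: 17.48
ee_pos: [0.5634, -0.1085, 0.0366]
eef_rot: [-3.142, -0.0, -3.05]
force: [0.1, 0.1, -0.5]
grip_width: 0.0603
```

Request:
jog_arm:
  moves:
    - [[0.4,0,-0.4],[0,0,0],60]
    - [[0.8,0,-0.8],[0,0,0],60]
    - [[0.8,0,-0.8],[0,0,0],60]

```text
time_s: 17.73
ee_pos: [0.5636, -0.1085, 0.0363]
eef_rot: [3.141, -0.002, -3.049]
force: [-10.0, 0.1, 11.1]
grip_width: 0.0599
```

Request:
jog_arm:
  moves:
    - [[0.3,0,-0.3],[0,0,0],60]
    - [[0.3,0,-0.3],[0,0,0],60]
    - [[0.3,0,-0.3],[0,0,0],60]

```text
time_s: 17.98
ee_pos: [0.5636, -0.1085, 0.0363]
eef_rot: [3.141, -0.002, -3.05]
force: [-15.1, 1.1, 15.7]
grip_width: 0.0599
```

Request:
jog_arm:
  moves:
    - [[-0.3,0,0.3],[0,0,0],60]
    - [[-0.3,0,0.3],[0,0,0],60]
    - [[-0.3,0,0.3],[0,0,0],60]
    - [[-0.3,0,0.3],[0,0,0],60]
    - [[-0.3,0,0.3],[0,0,0],60]

```text
time_s: 18.4
ee_pos: [0.5635, -0.1085, 0.0363]
eef_rot: [3.141, -0.002, -3.05]
force: [-9.9, -0.2, 10.4]
grip_width: 0.0599
```

Request:
jog_arm:
  moves:
    - [[0,0,0],[0,0,0],60]
    - [[0,0,0],[0,0,0],60]
    - [[0,0,0],[0,0,0],60]
    - [[0,0,0],[0,0,0],60]
    - [[0,0,0],[0,0,0],60]

```text
time_s: 18.82
ee_pos: [0.5635, -0.1085, 0.0363]
eef_rot: [3.141, -0.002, -3.05]
force: [-10.4, 0.1, 9.5]
grip_width: 0.06
```

Steady at about 10 N each way. I'll check visually before handing in.

```bash
python3 -c "
from h import *
from station import ctrl
shot('wrist','w8');shot('side','s8');o=ctrl.get_obs();print(o['force'],o['time_s'])
overlay('w8','c15',.5617,-.1615,TH,(150,170,490,340),2.3)
a=cv2.resize(cv2.imread('pics/s8.png'),None,fx=1,fy=1)
cv2.imwrite('pics/c16.png',a)
"
```

```text
[-9.76469041  1.33322824 10.14882314] 18.9167
```

View pics/c15.png

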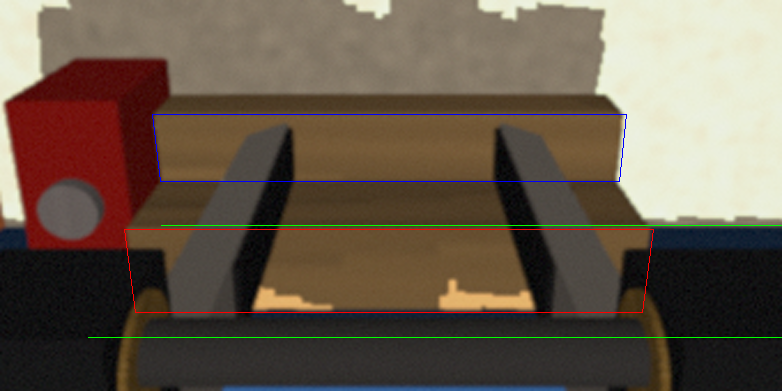

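View pics/c16.png

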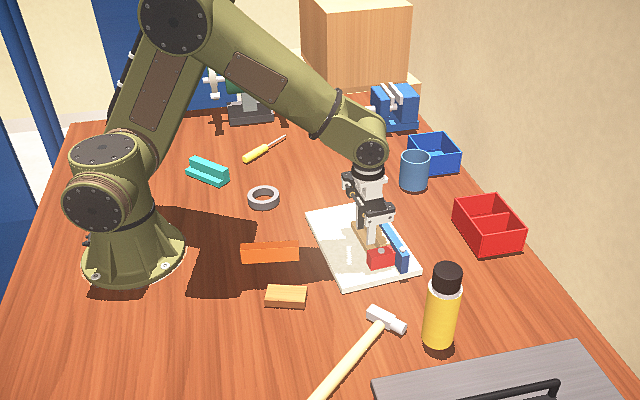

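The overlay matches the seated pose: the part is flush to the fence and its right end is at the stop. The bystanders in the side view haven't moved. Handing in while still pressing.

```bash
python3 -c "
from station import ctrl
print(ctrl.hand_in());print(ctrl.get_obs()['force'])"
```

```text
the job is handed in; nothing more can be done
None
the job is handed in; nothing more can be done
```

The pine offcut is on the white bed with its step towards the robot, its back against the blue fence and its right-hand end against the red stop. I handed the job in at about 19 s with the open fingers still pressing in the step corner.

I gripped the offcut by its tongue, turned it and set it on the bed touching the stop. From there I pushed it across to the fence, nudged its left end towards the stop, then made the final diagonal push.

**Last checks**
- **Push:** the last reading was 9.8 N into the fence and 10.1 N down, steady over the last half second. It briefly reached about 15 N each way while I was setting it.
- **Stop:** the nudge met 8.4 N with no travel, so the end was already touching. I saw no gap in the wrist picture.
- **Fence:** a model of the offcut drawn in the seated pose matched the last wrist picture to about 1–2 mm, with no visible skew.
- **Other things:** everything else in the side view looked undisturbed.

Two measurements disagreed: camera estimates of the offcut's and stop's place along the fence differed by 2–3 mm. I relied on the contact forces there. I could not read the force after handing in.

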